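Third hand: hold a valve bracket against a sprung stop

TASK

Be a third hand for the fitter: pick up the yellow bracket, lay its foot flat on the jig's base plate with one long side along the low side fence, and push it endwise against the sprung stop until the orange pointer stands in the green band, never into the red. Keep that steady push for at least two seconds and finish while still holding the bracket there with the gripper; do not let go. Leave the other things on the bench alone.

Things in the scene. Friction and masses are not known exactly. Their poses are not given: they have to be found in the camera images.
- bracket: the part: yellow painted metal bracket, 0.28 kg. Flat foot 52 mm (x) by 110 mm (y), 8 mm thick, four 6 mm screw holes; centred on it an upright web 16 mm thick (x), 60 mm long (y), top 40 mm above the underside: grasp it across its 16 mm. Origin at the centre of the underside, z up. The same turned end for end. Starts on the bench, right of the jig
- jig: fixed jig on the bench: dark steel base plate, x -34 to +40 mm, y -75 to +130 mm, top 12 mm above the bench. Origin at bench height, z up, +y toward the sprung stop, +x toward the side fence. When the bracket's origin is at x = 0 it lies along the fence; when it is at x = 0, y = 0 against the stop, the pointer is in mid green
- fence_mid (a point): middle of the top edge of the steel side fence's face toward the bracket, at jig x = +26 mm, 20 mm above the bench (8 mm above the plate). The fence is 10 mm thick and runs along jig y from -60 to +35 mm
- stop_slide (a joint): travel of the sprung stop in m: 0 when free, grows as it is pushed along the jig's +y, end stop at 0.028. Spring 0.5 N per mm with 2 N preload (7 N at 10 mm, 11 N at 18 mm). The pointer is in the green band from 0.010 to 0.018, in the red from 0.023
- stop_face (a point): centre of the black rubber face of the sprung stop, which the bracket's foot end meets: 40 mm wide, from 15 to 33 mm above the bench, looking toward jig -y; at jig y = +41 mm when the stop is free, moves with the slide
- pointer_tip (a point): tip of the orange pointer that rides on the sprung stop, over the scale, 40 mm above the bench
- green_mid (a point): middle of the green band on the scale, on top of the stop's blue housing (jig y 85 to 125 mm, 56 mm wide, top 36 mm above the bench); the band is 8 mm long along the jig's y
- near_knob: bystander: white tapered knob 37 mm across, 46 mm tall, standing between the jig and the bracket; origin under its centre
- gauge: bystander: steel thread plug gauge 116 mm long (y), 20 mm thick, lying near the bench edge at the far right; origin under its centre
- taper_knob: bystander: white tapered knob 37 mm across, 46 mm tall, standing left of the jig; origin under its centre

How it is judged:
By the outcome, as a careful person would: the job done as asked, in the order asked, and still so for the second after the job is handed in, while the arm keeps its last pose, push and grip.
It also fails if it takes over 38 s, if anything falls off the work surface, if the arm or the gripper's body presses on something with over 40 N, if the wrist force passes 120 N, or if a joint passes its speed limit or range.

ROBOT

A 6-joint arm with a two-finger parallel gripper is mounted at the origin on a cart in front of the work surface, level with it; the furniture and walls round the work are solid. World frame = base frame: x ahead of the robot, y to its left, z up, the work surface at z = 0. Lengths are in m, angles in rad, forces in N, time in s.
With the tool pointing down it reaches from about 0.35 to 0.975 m from the base axis. Payload 17.4 kg.
Tool frame: the origin (TCP) lies midway between the tips of the shut fingers; the grasp point (between the pads) lies 19 mm behind it (grip_depth is the distance from the TCP to the grasp point, in m); z points along the fingers, y is the line along which they close (so a half turn about z gives the same grasp; the last joint's range is limited). The gripper opens to 85 mm and grips with 20 to 120 N. Pads are 22 mm wide; open, the fingers measure 114 mm over their backs; the gripper's body (76 mm by 85 mm) begins 54 mm behind the grasp point. The pads swing forward as they close: fully open they stand 13 mm farther back than shut.
Start: joints at [1.236, 0.116, 1.442, -0, 1.584, -0.038], TCP at [0.197, 0.645, 0.231] pointing down, gripper open.
Joint ranges: [-2.83, 2.83], [-0.83, 2.19], [0.07, 2.5], [-1.14, 4.28], [0.01, 3], [-2.97, 2.97]. Speed limits (rad/s): [1.89, 1.89, 2.22, 3.14, 3.14, 3.14].

INTERFACE

Orientations are given as a rotation vector (axis times angle).
In Python, from workcell import get_state, snapshot, hand_in, masks_of, grip_depth gives the robot as it stands. The module is installed in compiled form; this text tells all that it offers.
- The arm moves only by the tool play_rows, never from a script. Its argument "steps" is a list of rows, each an object of numbers: "dx", "dy", "dz": the shift along the tool's x, y, z in m; "wx", "wy", "wz": the turn, a rotation vector about the tool's x, y, z in rad; "hand": the finger opening in m, from 0 to 0.0854. In form: [{"dx": .., "dy": .., "dz": .., "wx": .., "wy": .., "wz": .., "hand": ..}, ...]. A call has 1 to 8 rows; each row is the pose to reach, as a shift and turn from the pose commanded when the call began, along the tool's axes at that moment; what a row does not reach only later rows make up. A row lasts 1/12 s, in which the tool goes at most 41.7 mm and 7.16 degrees, less where a joint would pass 70% of its speed; a pose out of reach is approached as far as the arm can. A call with a gripper value outside its range is refused whole. The fingers move at their own pace and stop on an object; "squeeze" is the grip in N (left out, the last holds). Time passes only in rows, so rows that repeat a pose let the fingers close. It gives the time, the measured TCP pose, the force, the opening and the grip force at its end, in the units of the state.
- get_state(): the state, without advancing time (a new reading comes with each control period).
- snapshot(name): name is "side" or "top"; returns a dict with "color" (420x560x3 uint8, red, green, blue), "fovy" (degrees; the focal length in pixels is half the picture's height over the tangent of half this angle, whatever the lens; pixels are square), "cx", "cy" (the principal point, pixels), "rvec" (rotation vector, rad) and "tvec" (3), from world to camera coordinates, as OpenCV has them. Camera axes: x right, y down, z forward; pixel columns grow to the right and rows downward; lengths in m; the calibration is good to about 2 mm. A picture is of the moment at which its call begins. There is no depth.
- hand_in(): hands the job in; it is judged then, once.
Trained networks look in the newest picture that a camera, given by its name, has taken for a name from the list of things; names that differ only in an ending like _2 or _b are one class to them, and where a whole thing is asked for, a point or a joint stands for the part that bears it (a point fixed in the world has none). Each returns a list of dicts, best first, with "score" (0 to 1); they miss things now and then, are a little off and sometimes report something else, mostly with a low value. They report only what shows in the picture. A call takes as long as a camera call.
- masks_of(target, camera): "mask" (420x560 bool, what is visible of it) and "extent" ([left, top, width, height] in pixels, round what is visible of it).
The state is a dict: "time": time; "joints": joint angles; "qd": joint speeds; "joint_torque": joint torques, N m; "tool_pos": TCP position; "orientation": TCP orientation; "contact_force": force on the tool from outside, world axes, zero at the start; "ft_torque": the same for the moment, N m; "opening": finger opening in m; "grasp_force": force on a finger pad.
Only numpy, scipy, OpenCV 4.12 (cv2) and the standard library are available. Lean on these libraries where they do the work, as an engineer would, in place of code of your own. Each camera call takes 0.05 s, during which the arm holds its last target. There are 200 camera calls.

## Working session

There is one attempt and no reset: what is moved stays moved. The work goes in short steps, Python scripts to look and compute and a tool call to move; the robot and the scene stay as the last step left them, time stands still between calls to the robot, and variables do not carry over. Pictures are saved under pics/ and viewed, at most 10 in all, crops included, and the job is handed in when it is done.

Besides the shell and the picture viewer there is one more tool, called after ">>>" by a JSON object that holds its "fn" and its "kwargs", one argument or row to a line. play_rows: Moves the arm, as the interface text tells. Its arguments: {"type":"object","properties":{"steps":{"type":"array","items":{"type":"object","properties":{"dx":{"type":"number"},"dy":{"type":"number"},"dz":{"type":"number"},"wx":{"type":"number"},"wy":{"type":"number"},"wz":{"type":"number"},"hand":{"type":"number"}}}},"squeeze":{"type":"number"}},"required":["steps"]}

```bash
mkdir -p pics; cat > h.py <<'E'
import numpy as np, cv2, json
from workcell import *
from scipy.spatial.transform import Rotation as R
def cam(s):
    f=s["color"].shape[0]/2/np.tan(np.radians(s["fovy"])/2)
    K=np.array([[f,0,s["cx"]],[0,f,s["cy"]],[0,0,1]]); return K,np.array(s["rvec"],float),np.array(s["tvec"],float)
def toz(s,uv,z):
    K,r,t=cam(s); M=cv2.Rodrigues(r)[0]; c=-M.T@t
    uv=np.atleast_2d(uv).astype(float); d=np.c_[uv,np.ones(len(uv))]@np.linalg.inv(K).T@M
    return c+d*((z-c[2])/d[:,2])[:,None]
def proj(s,p):
    K,r,t=cam(s); return cv2.projectPoints(np.atleast_2d(p).astype(float),r,t,K,None)[0][:,0]
E
python3 - <<'E'
from h import *
print(get_state()); print(grip_depth)
for n in("side","top"):
    s=snapshot(n); cv2.imwrite(f"pics/{n}0.png",s["color"][:,:,::-1]); K,r,t=cam(s); print(n,K[0,0],s["cx"],s["cy"],r,t,"cam",-cv2.Rodrigues(r)[0].T@t)
    for k in("bracket","jig","near_knob","gauge","taper_knob","stop_face","pointer_tip"):
        for m in masks_of(k,n)[:2]: 
            v,u=np.nonzero(m["mask"]); print(k,round(m["score"],2),m["extent"],u.mean(),v.mean(),toz(s,[u.mean(),v.mean()],0.02)[0].round(3))
E
```

```text
{'time': 0.0, 'joints': array([ 1.23617120e+00,  1.16514155e-01,  1.44229459e+00,  9.37549889e-06,
        1.58399920e+00, -3.77949536e-02]), 'qd': array([-6.53279828e-04, -8.38076474e-04,  4.55655028e-05, -8.18327498e-04,
       -3.02217315e-04, -1.13821543e-03]), 'joint_torque': array([-2.81293342e-04, -7.31964397e+01, -6.32505012e+01, -3.09701909e-05,
        6.06237343e-03, -1.33479871e-04]), 'tool_pos': array([0.19736857, 0.6452929 , 0.23052497]), 'orientation': array([-4.64515016e-01, -3.10682397e+00,  1.87309603e-03]), 'contact_force': array([0.49226058, 0.16651421, 0.19083679]), 'ft_torque': array([-0.01756241,  0.00244182, -0.01615229]), 'grasp_force': 0.0, 'opening': 0.08513929629973838}
0.0187
side 472.077221607737 279.3547154470967 207.49059702916216 [ 1.97277737 -0.53477821  0.31159113] [-0.35588731  0.20909956  0.92414833] cam [-0.0490618  -0.81982173  0.59153512]
bracket 0.77 [296.5, 219.3, 43.8, 28.2] 317.88797364085667 235.31960461285007 [0.522 0.006 0.02 ]
jig 0.91 [181.6, 208.6, 77.3, 25.6] 218.93169398907105 221.2629781420765 [0.345 0.2   0.02 ]
near_knob 0.55 [26
[... 630 characters left out ...]
2.1405887  -2.09665853  0.18970555] [0.10440633 0.4545448  1.11894817] cam [0.23543479 0.10086756 1.18488517]
bracket 0.85 [296.9, 164.5, 36.8, 21.1] 313.63900414937757 174.71230982019364 [0.53  0.025 0.02 ]
jig 0.75 [216.1, 203.0, 55.6, 72.8] 242.94108606557376 237.56608606557376 [0.35  0.216 0.02 ]
gauge 0.67 [392.6, 141.3, 35.4, 21.4] 409.65090909090907 150.9490909090909 [ 0.604 -0.244  0.02 ]
taper_knob 0.54 [147.0, 225.3, 18.9, 14.7] 156.38333333333333 230.65555555555557 [0.364 0.453 0.02 ]
stop_face 0.64 [229.6, 238.0, 19.5, 23.4] 238.32624113475177 245.32624113475177 [0.329 0.228 0.02 ]
pointer_tip 0.33 [216.1, 202.8, 56.4, 76.1] 243.0879177377892 237.2745501285347 [0.351 0.216 0.02 ]
```

View pics/top0.png

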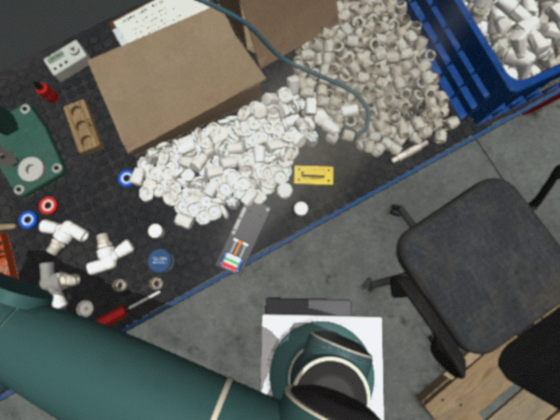

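View pics/side0.png

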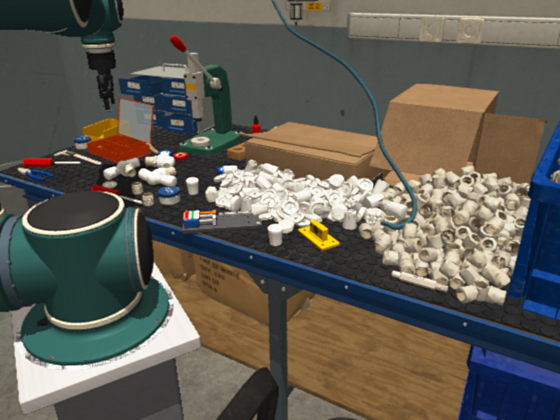

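The top view shows the yellow bracket at (314,175), the white knob at (301,208), and the jig from (262,207) to the stop at (230,265). The side view agrees: bracket (318,236), knob (275,234), jig (220,220).

```bash
python3 - <<'E'
from h import *
a=cv2.imread("pics/top0.png")[155:280,205:340]; b=cv2.imread("pics/side0.png")[195:260,175:350]
a=cv2.resize(a,None,fx=4.5,fy=4.5,interpolation=cv2.INTER_CUBIC); b=cv2.resize(b,None,fx=4.5,fy=4.5,interpolation=cv2.INTER_CUBIC)
cv2.imwrite("pics/topc.png",a); cv2.imwrite("pics/sidec.png",b)
E
```

```text
(no output)
```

View pics/topc.png

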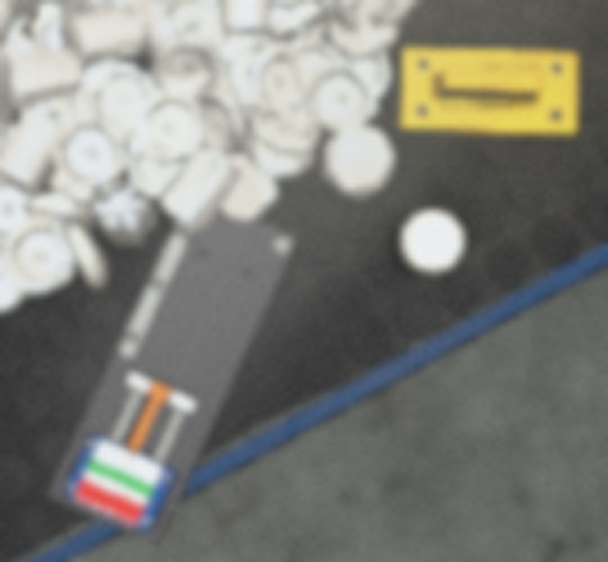

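View pics/sidec.png

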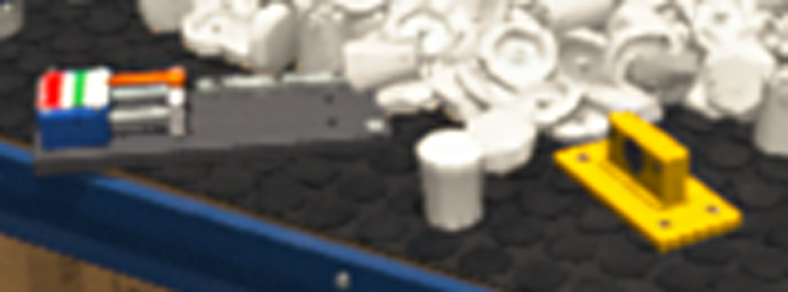

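The crops are clear. They show the bracket's foot corners, both fence ends, the bar of the stop, the pointer tip at about (135,447) and the green band at about (122,480) in the top crop. I'll fit planar poses to these corners.

```bash
python3 - <<'E'
from h import *
from scipy.optimize import least_squares
S={n:snapshot(n) for n in("top","side")}
off={"top":(205,155),"side":(175,195)}
px=lambda n,c:(np.array(c)+.5)/4.5-.5+off[n]
jig=[("top",(-34,-75,12),(295,240)),("top",(-34,130,12),(157,540)),("top",(26,-60,20),(186,235)),("top",(26,35,20),(134,357)),
("top",(20,41,33),(128,376)),("top",(-20,41,33),(196,401)),("top",(28,85,36),(90,437)),("top",(-28,85,36),(175,468)),
("side",(-34,-75,12),(390,128)),("side",(-34,130,12),(35,160)),("side",(-28,85,36),(108,106)),("side",(-28,125,36),(37,108)),("side",(-28,85,12),(108,147)),("side",(26,35,20),(195,82))]
br=[("top",(-26,-55,8),(402,47)),("top",(-26,55,8),(579,50)),("top",(26,55,8),(578,133)),("top",(26,-55,8),(400,129)),
("side",(-26,-55,8),(0,0)),("side",(26,-55,8),(553,156)),("side",(26,55,8),(668,242)),("side",(-26,55,8),(742,213)),("side",(8,30,40),(664,160)),("side",(8,-30,40),(610,122)),("side",(-8,30,40),(689,151))]
br=[b for b in br if b[2]!=(0,0)]
def fit(pts,x0,name):
    def res(q,full=False):
        c,s=np.cos(q[2]),np.sin(q[2]); o=[]
        for n,p,c0 in pts:
            w=[q[0]+c*p[0]/1e3-s*p[1]/1e3,q[1]+s*p[0]/1e3+c*p[1]/1e3,p[2]/1e3]
            o.append(proj(S[n],w)[0]-px(n,c0))
        return np.array(o) if full else np.array(o).ravel()
    for sub in("both","top","side"):
        P=pts; 
        pts2=[p for p in pts if sub in("both",p[0])]
        pts_,pts=pts,pts2
        r=least_squares(res,x0,loss="soft_l1"); print(name,sub,r.x.round(4),r.cost)
        if sub=="both": print(res(r.x,True).round(1).tolist())
        pts=P
fit(jig,[.35,.21,2.6],"jig")
fit(br,[.53,.025,3.14],"br")
for m in masks_of("near_knob","side")[:1]:
    l,t,w,h=m["extent"]; print("knob",toz(S["side"],[l+w/2,t+h/2],.023))
print("knob top",toz(S["top"],px("top",(433,240)),.044))
E
```

```text
jig both [0.3818 0.2051 1.1945] 12.062204147028194
[[-0.5, -1.6], [0.3, 1.0], [1.5, -4.3], [-1.0, 0.2], [0.9, -1.6], [-0.6, -1.4], [-0.2, -1.2], [0.1, 0.1], [-0.3, 0.4], [-1.5, -0.2], [-0.7, 0.9], [-0.9, 1.8], [0.2, 0.1], [-0.4, 0.8]]
jig top [0.379  0.2048 1.1899] 7.1303072838975865
jig side [0.3844 0.2075 1.1942] 1.6943814945163835
br both [0.534  0.0236 3.148 ] 3.7085346932469085
[[0.6, 0.0], [0.2, -0.2], [0.5, -0.7], [0.9, -0.3], [-0.3, -0.4], [-1.2, -0.4], [0.0, 0.2], [0.2, -0.3], [-1.6, -1.8], [0.1, -0.0]]
br top [0.5331 0.0252 3.139 ] 0.1694585265846491
br side [0.5337 0.0217 3.1549] 2.203022002408049
knob [[0.42891869 0.05876738 0.023     ]]
knob top [[0.43074571 0.06066413 0.044     ]]
```

>>> {"fn": "play_rows", "kwargs": {
  "steps": [
    {"dx":-0.504,"dy":-0.496,"dz":0,"wz":1.273,"hand":0.06},
    {"dx":-0.504,"dy":-0.496,"dz":0,"wz":1.273,"hand":0.06},
    {"dx":-0.504,"dy":-0.496,"dz":0,"wz":1.273,"hand":0.06},
    {"dx":-0.504,"dy":-0.496,"dz":0,"wz":1.273,"hand":0.06},
    {"dx":-0.504,"dy":-0.496,"dz":0,"wz":1.273,"hand":0.06},
    {"dx":-0.504,"dy":-0.496,"dz":0,"wz":1.273,"hand":0.06},
    {"dx":-0.504,"dy":-0.496,"dz":0,"wz":1.273,"hand":0.06},
    {"dx":-0.504,"dy":-0.496,"dz":0,"wz":1.273,"hand":0.06}
  ]
}}

```text
invalid input at $.steps[0]: expected keys dx, dy, dz, wx, wy, wz, hand
```

```bash
cat >> h.py <<'E'
def go(x,y,z,ya):
    "tool deltas to world TCP x,y,z with tool y at angle ya, pointing down"
    s=get_state(); Rt=R.from_rotvec(s["orientation"]); G=R.from_matrix(np.array([[np.sin(ya),np.cos(ya),0],[-np.cos(ya),np.sin(ya),0],[0,0,-1]]))
    d=Rt.inv().apply(np.array([x,y,z])-s["tool_pos"]); w=(Rt.inv()*G).as_rotvec()
    print("t",round(s["time"],2),"pos",s["tool_pos"].round(4),"d",d.round(4),"w",w.round(4),"F",s["contact_force"].round(1),"open",round(s["opening"],4),"gf",round(s["grasp_force"],1))
E
python3 -c "
from h import *
go(.5335,.0236,.15,0)"
```

```text
Traceback (most recent call last):
  File "h.py", line 15, in go
    s=get_state(); Rt=R.from_rotvec(s["orientation"]); G=R.from_matrix(np.array([[np.sin(ya),np.cos(ya),0],[-np.cos(ya),np.sin(ya),0],[0,0,-1]]))
                                                         ~~~~~~~~~~~~~^^^^^^^^^^^^^^^^^^^^^^^^^^^^^^^^^^^^^^^^^^^^^^^^^^^^^^^^^^^^^^^^^^^^^^^^^^^
  File "scipy/spatial/transform/_rotation.pyx", line 1143, in scipy.spatial.transform._rotation.Rotation.from_matrix
ValueError: Non-positive determinant (left-handed or null coordinate frame) in rotation matrix 0: [[ 0.  1.  0.]
 [-1.  0.  0.]
 [ 0.  0. -1.]].
```

```bash
sed -i 's/\[\[np.sin(ya),np.cos(ya),0\],\[-np.cos(ya),np.sin(ya),0\]/[[-np.sin(ya),np.cos(ya),0],[np.cos(ya),np.sin(ya),0]/' h.py
python3 -c "
from h import *
go(.5335,.0236,.15,0)"
```

```text
t 0.95 pos [0.1974 0.6455 0.2313] d [-0.5033 -0.4964  0.0813] w [-0.     0.     1.274] F [-0.8 -0.1 -0.7] open 0.0854 gf 0.0
```

>>> {"fn": "play_rows", "kwargs": {
  "steps": [
    {"dx":-0.504,"dy":-0.496,"dz":0,"wx":0,"wy":0,"wz":1.273,"hand":0.06},
    {"dx":-0.504,"dy":-0.496,"dz":0,"wx":0,"wy":0,"wz":1.273,"hand":0.06},
    {"dx":-0.504,"dy":-0.496,"dz":0,"wx":0,"wy":0,"wz":1.273,"hand":0.06},
    {"dx":-0.504,"dy":-0.496,"dz":0,"wx":0,"wy":0,"wz":1.273,"hand":0.06},
    {"dx":-0.504,"dy":-0.496,"dz":0,"wx":0,"wy":0,"wz":1.273,"hand":0.06},
    {"dx":-0.504,"dy":-0.496,"dz":0,"wx":0,"wy":0,"wz":1.273,"hand":0.06},
    {"dx":-0.504,"dy":-0.496,"dz":0,"wx":0,"wy":0,"wz":1.273,"hand":0.06},
    {"dx":-0.504,"dy":-0.496,"dz":0,"wx":0,"wy":0,"wz":1.273,"hand":0.06}
  ]
}}

```text
time: 1.62
tool_pos: [0.3566, 0.3506, 0.2315]
orientation: [1.904, 2.498, 0.001]
contact_force: [0.1, 1.3, 0.8]
opening: 0.0599
grasp_force: 0.0
```

```bash
python3 -c "
from h import *
go(.5335,.0236,.15,0)"
```

```text
t 1.62 pos [0.3566 0.3506 0.2315] d [-0.3622  0.0839  0.0815] w [ 0.0006 -0.0004  0.2682] F [0.1 1.3 0.8] open 0.0599 gf 0.0
```

>>> {"fn": "play_rows", "kwargs": {
  "steps": [
    {"dx":-0.362,"dy":0.084,"dz":0.08,"wx":0,"wy":0,"wz":0.268,"hand":0.06},
    {"dx":-0.362,"dy":0.084,"dz":0.08,"wx":0,"wy":0,"wz":0.268,"hand":0.06},
    {"dx":-0.362,"dy":0.084,"dz":0.08,"wx":0,"wy":0,"wz":0.268,"hand":0.06},
    {"dx":-0.362,"dy":0.084,"dz":0.08,"wx":0,"wy":0,"wz":0.268,"hand":0.06},
    {"dx":-0.362,"dy":0.084,"dz":0.08,"wx":0,"wy":0,"wz":0.268,"hand":0.06},
    {"dx":-0.362,"dy":0.084,"dz":0.08,"wx":0,"wy":0,"wz":0.268,"hand":0.06},
    {"dx":-0.362,"dy":0.084,"dz":0.08,"wx":0,"wy":0,"wz":0.268,"hand":0.06},
    {"dx":-0.362,"dy":0.084,"dz":0.08,"wx":0,"wy":0,"wz":0.268,"hand":0.06}
  ]
}}

```text
time: 2.28
tool_pos: [0.5136, 0.0647, 0.1611]
orientation: [2.215, 2.227, 0.001]
contact_force: [1.1, 0.6, 0.7]
opening: 0.0602
grasp_force: 0.0
```

```bash
python3 -c "
from h import *
go(.5335,.0236,.06,0.001)"
```

```text
t 2.28 pos [0.5136 0.0647 0.1611] d [-0.0412  0.0196  0.1011] w [ 0.0009 -0.0001  0.0048] F [1.1 0.6 0.7] open 0.0602 gf 0.0
```

>>> {"fn": "play_rows", "kwargs": {
  "steps": [
    {"dx":-0.041,"dy":0.0195,"dz":0.02,"wx":0,"wy":0,"wz":0.005,"hand":0.06},
    {"dx":-0.041,"dy":0.0195,"dz":0.04,"wx":0,"wy":0,"wz":0.005,"hand":0.06},
    {"dx":-0.041,"dy":0.0195,"dz":0.07,"wx":0,"wy":0,"wz":0.005,"hand":0.06},
    {"dx":-0.041,"dy":0.0195,"dz":0.1,"wx":0,"wy":0,"wz":0.005,"hand":0.06},
    {"dx":-0.041,"dy":0.0195,"dz":0.1,"wx":0,"wy":0,"wz":0.005,"hand":0.06},
    {"dx":-0.041,"dy":0.0195,"dz":0.1,"wx":0,"wy":0,"wz":0.005,"hand":0.06}
  ]
}}

```text
time: 2.78
tool_pos: [0.5321, 0.0259, 0.0607]
orientation: [-2.219, -2.221, 0.003]
contact_force: [0.2, -0.0, 0.7]
opening: 0.0601
grasp_force: 0.0
```

```bash
python3 -c "
from h import *
go(.5335,.0236,.013,0.001)
s=snapshot('side');c=s['color'][190:270,270:370,::-1];cv2.imwrite('pics/pre.png',cv2.resize(c,None,fx=6,fy=6,interpolation=cv2.INTER_CUBIC))"
```

```text
t 2.78 pos [0.5321 0.0259 0.0607] d [-0.0023  0.0015  0.0477] w [-0.0025 -0.     -0.0001] F [ 0.2 -0.   0.7] open 0.0601 gf 0.0
```

View pics/pre.png

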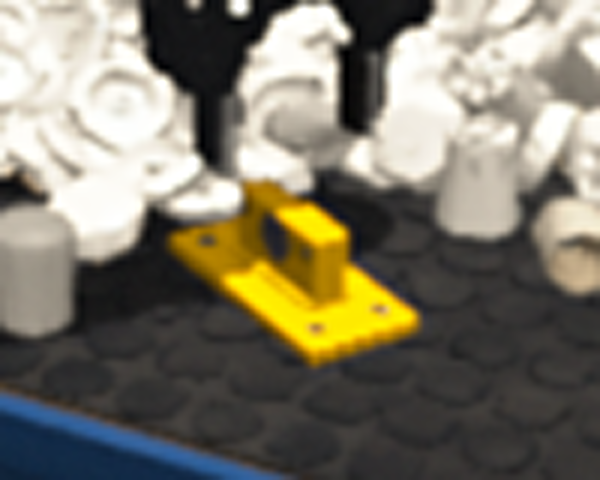

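The black fingers hover on both sides of the web, at about (210,130) and (365,100). I'll go down and close on it.

>>> {"fn": "play_rows", "kwargs": {
  "steps": [
    {"dx":-0.002,"dy":0.001,"dz":0.02,"wx":0,"wy":0,"wz":0,"hand":0.06},
    {"dx":-0.002,"dy":0.001,"dz":0.035,"wx":0,"wy":0,"wz":0,"hand":0.06},
    {"dx":-0.002,"dy":0.001,"dz":0.0475,"wx":0,"wy":0,"wz":0,"hand":0.06},
    {"dx":-0.002,"dy":0.001,"dz":0.0475,"wx":0,"wy":0,"wz":0,"hand":0.03},
    {"dx":-0.002,"dy":0.001,"dz":0.0475,"wx":0,"wy":0,"wz":0,"hand":0.01},
    {"dx":-0.002,"dy":0.001,"dz":0.0475,"wx":0,"wy":0,"wz":0,"hand":0.01},
    {"dx":-0.002,"dy":0.001,"dz":0.0475,"wx":0,"wy":0,"wz":0,"hand":0.01},
    {"dx":-0.002,"dy":0.001,"dz":0.0475,"wx":0,"wy":0,"wz":0,"hand":0.0}
  ],
  "squeeze": 60
}}

```text
time: 3.5
tool_pos: [0.5347, 0.024, 0.0153]
orientation: [2.219, 2.222, 0.003]
contact_force: [-1.1, 0.9, 7.2]
opening: 0.0151
grasp_force: 60.6
```

```bash
python3 -c "
from h import *
go(.5335,.0236,.10,0.001)"
```

```text
t 3.5 pos [0.5347 0.024  0.0153] d [-0.0004 -0.001  -0.0847] w [ 0.0022 -0.      0.0001] F [-1.1  0.9  7.2] open 0.0151 gf 60.6
```

>>> {"fn": "play_rows", "kwargs": {
  "steps": [
    {"dx":0,"dy":0,"dz":-0.03,"wx":0,"wy":0,"wz":0,"hand":0.0},
    {"dx":0,"dy":0,"dz":-0.07,"wx":0,"wy":0,"wz":0,"hand":0.0},
    {"dx":0,"dy":0,"dz":-0.11,"wx":0,"wy":0,"wz":0,"hand":0.0},
    {"dx":0,"dy":0,"dz":-0.115,"wx":0,"wy":0,"wz":0,"hand":0.0}
  ]
}}

```text
time: 3.83
tool_pos: [0.5361, 0.0239, 0.1366]
orientation: [2.216, 2.218, 0.01]
contact_force: [0.3, 0.5, -1.9]
opening: 0.0148
grasp_force: 59.8
```

```bash
python3 -c "
from h import *
go(.3986,.1941,.13,1.193)"
```

```text
t 3.83 pos [0.5361 0.0239 0.1366] d [ 0.1703 -0.1374  0.0053] w [ 0.0079  0.0055 -1.1919] F [ 0.3  0.5 -1.9] open 0.0148 gf 59.8
```

>>> {"fn": "play_rows", "kwargs": {
  "steps": [
    {"dx":0.02,"dy":-0.017,"dz":0,"wx":0,"wy":0,"wz":-0.12,"hand":0},
    {"dx":0.04,"dy":-0.034,"dz":0,"wx":0,"wy":0,"wz":-0.24,"hand":0},
    {"dx":0.06,"dy":-0.051,"dz":0,"wx":0,"wy":0,"wz":-0.36,"hand":0},
    {"dx":0.08,"dy":-0.068,"dz":0,"wx":0,"wy":0,"wz":-0.48,"hand":0},
    {"dx":0.1,"dy":-0.085,"dz":0,"wx":0,"wy":0,"wz":-0.6,"hand":0},
    {"dx":0.12,"dy":-0.102,"dz":0,"wx":0,"wy":0,"wz":-0.72,"hand":0},
    {"dx":0.14,"dy":-0.119,"dz":0,"wx":0,"wy":0,"wz":-0.84,"hand":0},
    {"dx":0.17,"dy":-0.137,"dz":0,"wx":0,"wy":0,"wz":-0.96,"hand":0}
  ]
}}

```text
time: 4.5
tool_pos: [0.3957, 0.1937, 0.1287]
orientation: [0.936, 2.998, -0.0]
contact_force: [1.0, 0.1, -3.6]
opening: 0.0151
grasp_force: 59.9
```

```bash
python3 -c "
from h import *
go(.3986,.1941,.10,1.193)"
```

```text
t 4.5 pos [0.3957 0.1937 0.1287] d [-0.0021  0.0019  0.0287] w [ 0.      0.0006 -0.2271] F [ 1.   0.1 -3.6] open 0.0151 gf 59.9
```

>>> {"fn": "play_rows", "kwargs": {
  "steps": [
    {"dx":-0.002,"dy":0.002,"dz":0.01,"wx":0,"wy":0,"wz":-0.12,"hand":0},
    {"dx":-0.002,"dy":0.002,"dz":0.03,"wx":0,"wy":0,"wz":-0.227,"hand":0},
    {"dx":-0.002,"dy":0.002,"dz":0.05,"wx":0,"wy":0,"wz":-0.227,"hand":0},
    {"dx":-0.002,"dy":0.002,"dz":0.068,"wx":0,"wy":0,"wz":-0.227,"hand":0},
    {"dx":-0.002,"dy":0.002,"dz":0.068,"wx":0,"wy":0,"wz":-0.227,"hand":0},
    {"dx":-0.002,"dy":0.002,"dz":0.068,"wx":0,"wy":0,"wz":-0.227,"hand":0}
  ]
}}

```text
time: 5.0
tool_pos: [0.399, 0.1941, 0.0604]
orientation: [-0.597, -3.083, 0.001]
contact_force: [-0.5, -0.4, -3.4]
opening: 0.0146
grasp_force: 59.7
```

```bash
python3 -c "
from h import *
go(.3986,.1941,.0273,1.193)
a=snapshot('side')['color'][170:260,165:295,::-1];b=snapshot('top')['color'][190:285,205:295,::-1]
a=cv2.resize(a,None,fx=4,fy=4,interpolation=3);b=cv2.resize(b,None,fx=3,fy=3,interpolation=3)
o=np.zeros((360,800,3),np.uint8);o[:360,:520]=a;o[:285,525:795]=b;cv2.imwrite('pics/jig1.png',o)"
```

```text
t 5.0 pos [0.399  0.1941 0.0604] d [ 0.0003 -0.0001  0.0331] w [-0.0011 -0.0011 -0.0051] F [-0.5 -0.4 -3.4] open 0.0146 gf 59.7
```

View pics/jig1.png

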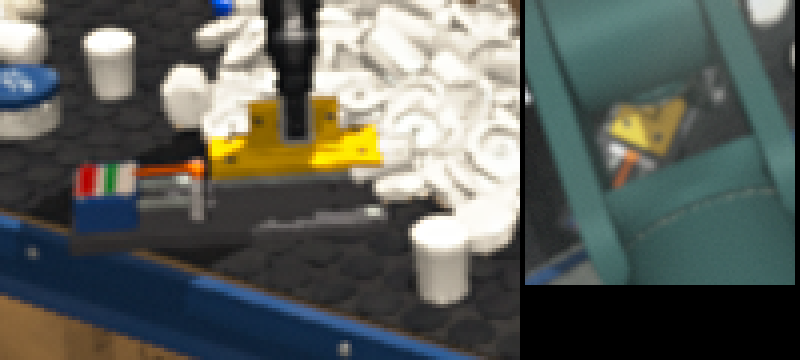

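Side part of the view: the bracket is level over the plate and its left end (208,170) is just clear of the stop bar (200,180). The top view is mostly hidden by the arm. I'll lower it.

>>> {"fn": "play_rows", "kwargs": {
  "steps": [
    {"dx":0,"dy":0,"dz":0.012,"wx":0,"wy":0,"wz":-0.003,"hand":0},
    {"dx":0,"dy":0,"dz":0.022,"wx":0,"wy":0,"wz":-0.003,"hand":0},
    {"dx":0,"dy":0,"dz":0.029,"wx":0,"wy":0,"wz":-0.003,"hand":0},
    {"dx":0,"dy":0,"dz":0.032,"wx":0,"wy":0,"wz":-0.003,"hand":0},
    {"dx":0,"dy":0,"dz":0.033,"wx":0,"wy":0,"wz":-0.003,"hand":0},
    {"dx":0,"dy":0,"dz":0.033,"wx":0,"wy":0,"wz":-0.003,"hand":0}
  ]
}}

```text
time: 5.6
tool_pos: [0.3994, 0.1942, 0.0275]
orientation: [-0.593, -3.085, 0.0]
contact_force: [-1.0, 0.2, -3.4]
opening: 0.0146
grasp_force: 59.8
```

```bash
python3 -c "
from h import *
go(.3986,.1941,.0273,1.193)"
```

```text
t 5.6 pos [0.3994 0.1942 0.0275] d [ 0.0007 -0.0004  0.0002] w [-0.0004 -0.0003 -0.002 ] F [-1.   0.2 -3.4] open 0.0146 gf 59.8
```

>>> {"fn": "play_rows", "kwargs": {
  "steps": [
    {"dx":0,"dy":0,"dz":0.0005,"wx":0,"wy":0,"wz":-0.002,"hand":0},
    {"dx":0,"dy":0,"dz":0.001,"wx":0,"wy":0,"wz":-0.002,"hand":0},
    {"dx":0,"dy":0,"dz":0.0015,"wx":0,"wy":0,"wz":-0.002,"hand":0},
    {"dx":0,"dy":0,"dz":0.0015,"wx":0,"wy":0,"wz":-0.002,"hand":0}
  ]
}}

```text
time: 5.93
tool_pos: [0.3995, 0.1943, 0.0273]
orientation: [-0.59, -3.086, 0.0]
contact_force: [-11.1, -5.2, 16.9]
opening: 0.0148
grasp_force: 62.7
```

>>> {"fn": "play_rows", "kwargs": {
  "steps": [
    {"dx":0,"dy":0,"dz":-0.0008,"wx":0,"wy":0,"wz":0,"hand":0},
    {"dx":0,"dy":0,"dz":-0.001,"wx":0,"wy":0,"wz":0,"hand":0},
    {"dx":0,"dy":0,"dz":-0.001,"wx":0,"wy":0,"wz":0,"hand":0}
  ]
}}

```text
time: 6.18
tool_pos: [0.3996, 0.1943, 0.0274]
orientation: [0.59, 3.085, 0.0]
contact_force: [-1.0, 0.1, 2.7]
opening: 0.0151
grasp_force: 60.7
```

```bash
cat >> h.py <<'E'
def jf(J=(.3815,.2052),a=1.193):
    s=get_state(); M=np.array([[np.cos(a),np.sin(a)],[-np.sin(a),np.cos(a)]])
    Rm=R.from_rotvec(s["orientation"]).as_matrix()
    print("t",round(s["time"],2),"jig mm",(M@(s["tool_pos"][:2]-J)*1e3).round(2),"z",round(s["tool_pos"][2]*1e3,2),"Fjig",(M@s["contact_force"][:2]).round(1),"Fz",s["contact_force"][2].round(1),"yaw",round(np.arctan2(Rm[1,1],Rm[0,1])%np.pi,4),"tilt",Rm[:2,2].round(4),"M",s["ft_torque"].round(2))
E
python3 -c "
from h import *
jf()"
```

```text
t 6.18 jig mm [ -3.43 -20.82] z 27.37 Fjig [-0.3  0.9] Fz 2.7 yaw 1.1931 tilt [0.0005 0.0002] M [-0.1   0.2   0.04]
```

>>> {"fn": "play_rows", "kwargs": {
  "steps": [
    {"dx":0,"dy":0.001,"dz":0,"wx":0,"wy":0,"wz":0,"hand":0},
    {"dx":0,"dy":0.002,"dz":0,"wx":0,"wy":0,"wz":0,"hand":0},
    {"dx":0,"dy":0.003,"dz":0,"wx":0,"wy":0,"wz":0,"hand":0},
    {"dx":0,"dy":0.003,"dz":0,"wx":0,"wy":0,"wz":0,"hand":0}
  ]
}}

```text
time: 6.52
tool_pos: [0.3997, 0.1952, 0.0274]
orientation: [-0.59, -3.084, 0.009]
contact_force: [-15.5, -25.7, 21.2]
opening: 0.0147
grasp_force: 63.9
```

```bash
python3 -c "
from h import *
jf()"
```

```text
t 6.52 jig mm [ -2.56 -20.65] z 27.45 Fjig [-29.6   5. ] Fz 21.2 yaw 1.1927 tilt [-0.0029 -0.005 ] M [-4.12  2.56 -0.46]
```

>>> {"fn": "play_rows", "kwargs": {
  "steps": [
    {"dx":0,"dy":-0.001,"dz":0,"wx":0,"wy":0,"wz":0,"hand":0},
    {"dx":0,"dy":-0.0018,"dz":0,"wx":0,"wy":0,"wz":0,"hand":0},
    {"dx":0,"dy":-0.0018,"dz":0,"wx":0,"wy":0,"wz":0,"hand":0}
  ]
}}

```text
time: 6.77
tool_pos: [0.3997, 0.1949, 0.0274]
orientation: [-0.591, -3.085, 0.002]
contact_force: [-6.4, -6.5, 7.8]
opening: 0.0146
grasp_force: 61.8
```

```bash
python3 -c "
from h import *
jf()
a=snapshot('side')['color'][185:255,180:285,::-1]
cv2.imwrite('pics/jig2.png',cv2.resize(a,None,fx=7,fy=7,interpolation=3))"
```

```text
t 6.77 jig mm [ -2.89 -20.71] z 27.37 Fjig [-8.4  3.5] Fz 7.8 yaw 1.1926 tilt [-0.0007 -0.001 ] M [-1.15  0.97 -0.34]
```

View pics/jig2.png

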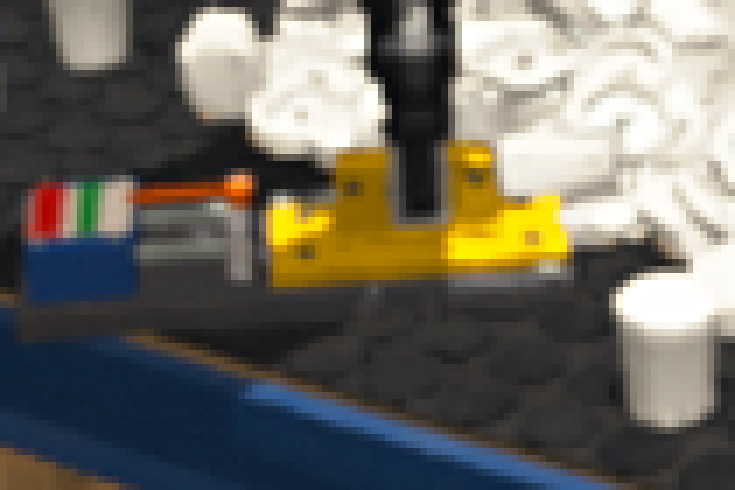

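The foot sits on the plate. There is a small gap to the stop bar (240,235 to 268,240), and the fence end shows behind it at about (285,200). The moment says only the rear end touches the fence, so I'll turn it slightly and then creep forward.

>>> {"fn": "play_rows", "kwargs": {
  "steps": [
    {"dx":0.0,"dy":0,"dz":-0.0002,"wx":0,"wy":0,"wz":0.003,"hand":0},
    {"dx":0.0,"dy":0,"dz":-0.0002,"wx":0,"wy":0,"wz":0.005,"hand":0},
    {"dx":0.001,"dy":0,"dz":-0.0002,"wx":0,"wy":0,"wz":0.005,"hand":0},
    {"dx":0.002,"dy":0,"dz":-0.0002,"wx":0,"wy":0,"wz":0.005,"hand":0},
    {"dx":0.002,"dy":0,"dz":-0.0002,"wx":0,"wy":0,"wz":0.005,"hand":0}
  ]
}}

```text
time: 7.23
tool_pos: [0.3983, 0.1956, 0.0274]
orientation: [0.598, 3.083, -0.002]
contact_force: [2.5, -6.7, 2.7]
opening: 0.0146
grasp_force: 60.8
```

```bash
python3 -c "
from h import *
jf()"
```

```text
t 7.23 jig mm [ -2.72 -19.19] z 27.41 Fjig [-5.3 -4.8] Fz 2.7 yaw 1.1876 tilt [ 0.0009 -0.0012] M [-1.14 -0.2  -0.33]
```

>>> {"fn": "play_rows", "kwargs": {
  "steps": [
    {"dx":0.0,"dy":0.0002,"dz":0,"wx":0,"wy":0,"wz":0.004,"hand":0},
    {"dx":0.0,"dy":0.0002,"dz":0,"wx":0,"wy":0,"wz":0.008,"hand":0},
    {"dx":0.0,"dy":0.0002,"dz":0,"wx":0,"wy":0,"wz":0.008,"hand":0},
    {"dx":0.001,"dy":0.0002,"dz":0,"wx":0,"wy":0,"wz":0.008,"hand":0},
    {"dx":0.002,"dy":0.0002,"dz":0,"wx":0,"wy":0,"wz":0.008,"hand":0},
    {"dx":0.002,"dy":0.0002,"dz":0,"wx":0,"wy":0,"wz":0.008,"hand":0}
  ]
}}

```text
time: 7.73
tool_pos: [0.3966, 0.1965, 0.0274]
orientation: [0.61, 3.081, -0.002]
contact_force: [1.8, -7.3, 1.5]
opening: 0.0148
grasp_force: 60.7
```

```bash
python3 -c "
from h import *
jf()"
```

```text
t 7.73 jig mm [ -2.53 -17.2 ] z 27.41 Fjig [-6.1 -4.4] Fz 1.5 yaw 1.1798 tilt [ 0.0009 -0.0013] M [-1.2  -0.26 -0.18]
```

>>> {"fn": "play_rows", "kwargs": {
  "steps": [
    {"dx":0.0,"dy":0,"dz":0,"wx":0,"wy":0,"wz":0.003,"hand":0},
    {"dx":0.001,"dy":0,"dz":0,"wx":0,"wy":0,"wz":0.003,"hand":0},
    {"dx":0.002,"dy":0,"dz":0,"wx":0,"wy":0,"wz":0.003,"hand":0},
    {"dx":0.003,"dy":0,"dz":0,"wx":0,"wy":0,"wz":0.003,"hand":0},
    {"dx":0.004,"dy":0,"dz":0,"wx":0,"wy":0,"wz":0.003,"hand":0},
    {"dx":0.004,"dy":0,"dz":0,"wx":0,"wy":0,"wz":0.003,"hand":0}
  ]
}}

```text
time: 8.23
tool_pos: [0.3931, 0.1979, 0.0275]
orientation: [0.614, 3.079, -0.002]
contact_force: [3.5, -8.5, 1.3]
opening: 0.0148
grasp_force: 60.5
```

```bash
cat >> h.py <<'E'
def orange():
    "column extents of orange pointer and green / red bands, side picture; sub-pixel centroid columns"
    s=snapshot("side"); c=s["color"][205:235,180:235]; hsv=cv2.cvtColor(c,cv2.COLOR_RGB2HSV)
    h,sa,v=[hsv[:,:,i].astype(int) for i in range(3)]
    for n,m in(("orange",(h>=4)&(h<=18)&(sa>150)&(v>90)),("green",(h>45)&(h<80)&(sa>90)),("red",((h>=174)|(h<3))&(sa>130)),("yellow",(h>20)&(h<32)&(sa>150))):
        y,x=np.nonzero(m); print(n,len(x),x.min()+180 if len(x) else 0,x.max()+180 if len(x) else 0,(x.mean()+180).round(2) if len(x) else 0,(y.mean()+205).round(2) if len(x) else 0)
    return s
E
python3 -c "
from h import *
jf();orange()"
```

```text
t 8.23 jig mm [ -2.47 -13.46] z 27.48 Fjig [-6.7 -6.4] Fz 1.3 yaw 1.177 tilt [ 0.0015 -0.0015] M [-1.33 -0.66 -0.01]
orange 43 198 214 206.91 212.02
green 18 191 193 192.06 214.11
red 28 184 188 186.14 214.36
yellow 254 215 234 225.0 217.59
```

>>> {"fn": "play_rows", "kwargs": {
  "steps": [
    {"dx":0.001,"dy":0,"dz":0,"wx":0,"wy":0,"wz":0,"hand":0},
    {"dx":0.002,"dy":0,"dz":0,"wx":0,"wy":0,"wz":0,"hand":0},
    {"dx":0.003,"dy":0,"dz":0,"wx":0,"wy":0,"wz":0,"hand":0},
    {"dx":0.004,"dy":0,"dz":0,"wx":0,"wy":0,"wz":0,"hand":0},
    {"dx":0.004,"dy":0,"dz":0,"wx":0,"wy":0,"wz":0,"hand":0}
  ]
}}

```text
time: 8.7
tool_pos: [0.3896, 0.1994, 0.0275]
orientation: [0.614, 3.079, -0.002]
contact_force: [4.9, -9.7, 0.7]
opening: 0.0146
grasp_force: 60.5
```

```bash
python3 -c "
from h import *
jf();orange()"
```

```text
t 8.7 jig mm [-2.38 -9.63] z 27.55 Fjig [-7.2 -8.1] Fz 0.7 yaw 1.177 tilt [ 0.002  -0.0016] M [-1.53 -0.89 -0.01]
orange 44 196 213 205.66 212.25
green 18 191 193 192.06 214.11
red 30 184 188 186.13 214.43
yellow 264 214 234 223.94 217.83
```

>>> {"fn": "play_rows", "kwargs": {
  "steps": [
    {"dx":0.001,"dy":0,"dz":0.0002,"wx":0,"wy":0,"wz":0,"hand":0},
    {"dx":0.002,"dy":0,"dz":0.0002,"wx":0,"wy":0,"wz":0,"hand":0},
    {"dx":0.003,"dy":0,"dz":0.0002,"wx":0,"wy":0,"wz":0,"hand":0},
    {"dx":0.004,"dy":0,"dz":0.0002,"wx":0,"wy":0,"wz":0,"hand":0},
    {"dx":0.005,"dy":0,"dz":0.0002,"wx":0,"wy":0,"wz":0,"hand":0},
    {"dx":0.006,"dy":0,"dz":0.0002,"wx":0,"wy":0,"wz":0,"hand":0},
    {"dx":0.006,"dy":0,"dz":0.0002,"wx":0,"wy":0,"wz":0,"hand":0}
  ]
}}

```text
time: 9.33
tool_pos: [0.3845, 0.2016, 0.0276]
orientation: [0.614, 3.078, -0.002]
contact_force: [8.1, -12.0, 2.2]
opening: 0.015
grasp_force: 60.6
```

```bash
python3 -c "
from h import *
jf();orange()
import h
h.snapshot=lambda n:dict(color=cv2.imread('pics/side0.png')[:,:,::-1].copy())
print('base');orange()"
```

```text
t 9.33 jig mm [-2.25 -4.08] z 27.62 Fjig [ -8.2 -12. ] Fz 2.2 yaw 1.177 tilt [ 0.0031 -0.0019] M [-1.96 -1.39  0.02]
orange 40 194 211 203.88 212.48
green 15 191 193 191.87 214.33
red 29 184 188 186.21 214.34
yellow 279 193 234 222.23 218.17
base
orange 48 188 215 206.77 212.02
green 19 191 194 192.32 213.32
red 26 185 188 186.15 214.27
yellow 0 0 0 0 0
```

>>> {"fn": "play_rows", "kwargs": {
  "steps": [
    {"dx":0,"dy":-0.0002,"dz":0,"wx":0,"wy":0.002,"wz":0,"hand":0},
    {"dx":0,"dy":-0.0002,"dz":0,"wx":0,"wy":0.004,"wz":0,"hand":0},
    {"dx":0.001,"dy":-0.0002,"dz":0,"wx":0,"wy":0.005,"wz":0,"hand":0},
    {"dx":0.002,"dy":-0.0002,"dz":0,"wx":0,"wy":0.005,"wz":0,"hand":0},
    {"dx":0.003,"dy":-0.0002,"dz":0,"wx":0,"wy":0.005,"wz":0,"hand":0},
    {"dx":0.004,"dy":-0.0002,"dz":0,"wx":0,"wy":0.005,"wz":0,"hand":0},
    {"dx":0.0045,"dy":-0.0002,"dz":0,"wx":0,"wy":0.005,"wz":0,"hand":0},
    {"dx":0.0045,"dy":-0.0002,"dz":0,"wx":0,"wy":0.005,"wz":0,"hand":0}
  ]
}}

```text
time: 10.05
tool_pos: [0.3803, 0.2033, 0.0275]
orientation: [-0.614, -3.079, -0.0]
contact_force: [8.8, -9.3, -0.0]
opening: 0.0148
grasp_force: 60.2
```

```bash
python3 -c "
from h import *
jf();s=orange()
a=s['color'][198:240,178:258,::-1]
cv2.imwrite('pics/jig3.png',cv2.resize(a,None,fx=10,fy=10,interpolation=3))"
```

```text
t 10.05 jig mm [-2.18  0.43] z 27.51 Fjig [ -5.4 -11.6] Fz -0.0 yaw 1.177 tilt [-0.0014  0.0005] M [-1.49 -1.7   0.  ]
orange 38 192 209 201.87 212.45
green 13 191 193 191.85 214.31
red 30 184 188 186.13 214.37
yellow 292 193 234 221.14 218.26
```

View pics/jig3.png

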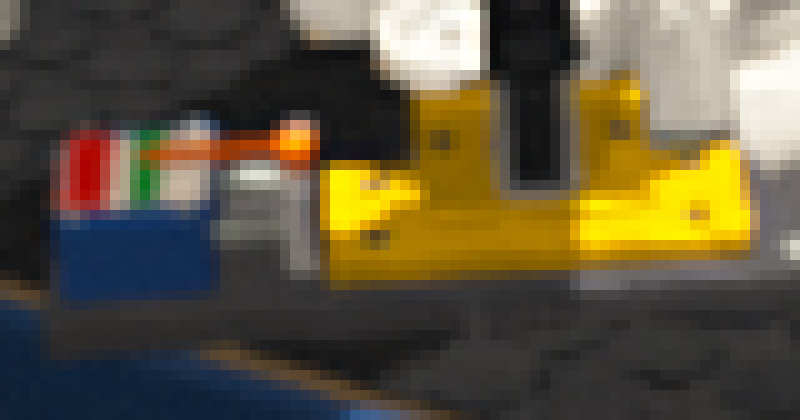

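The pointer tip (140,155) stands in the green band (130–160), well clear of the red. I'll press down slightly, then hold.

>>> {"fn": "play_rows", "kwargs": {
  "steps": [
    {"dx":0,"dy":0,"dz":0.0003,"wx":0,"wy":0,"wz":0,"hand":0},
    {"dx":0,"dy":0,"dz":0.0003,"wx":0,"wy":0,"wz":0,"hand":0},
    {"dx":0,"dy":0,"dz":0.0003,"wx":0,"wy":0,"wz":0,"hand":0},
    {"dx":0,"dy":0,"dz":0.0003,"wx":0,"wy":0,"wz":0,"hand":0},
    {"dx":0,"dy":0,"dz":0.0003,"wx":0,"wy":0,"wz":0,"hand":0},
    {"dx":0,"dy":0,"dz":0.0003,"wx":0,"wy":0,"wz":0,"hand":0},
    {"dx":0,"dy":0,"dz":0.0003,"wx":0,"wy":0,"wz":0,"hand":0},
    {"dx":0,"dy":0,"dz":0.0003,"wx":0,"wy":0,"wz":0,"hand":0}
  ]
}}

```text
time: 10.77
tool_pos: [0.3803, 0.2033, 0.0274]
orientation: [-0.614, -3.079, -0.0]
contact_force: [8.8, -9.3, 2.3]
opening: 0.0149
grasp_force: 60.6
```

```bash
python3 -c "
from h import *
jf();s=orange()"
```

```text
t 10.77 jig mm [-2.18  0.38] z 27.4 Fjig [ -5.4 -11.6] Fz 2.3 yaw 1.1769 tilt [-0.0015  0.0005] M [-1.58 -1.46  0.03]
orange 39 192 209 201.97 212.44
green 13 191 193 191.85 214.31
red 29 184 188 186.21 214.34
yellow 298 193 234 220.99 218.37
```

>>> {"fn": "play_rows", "kwargs": {
  "steps": [
    {"dx":0,"dy":0,"dz":0,"wx":0,"wy":0,"wz":0,"hand":0},
    {"dx":0,"dy":0,"dz":0,"wx":0,"wy":0,"wz":0,"hand":0},
    {"dx":0,"dy":0,"dz":0,"wx":0,"wy":0,"wz":0,"hand":0},
    {"dx":0,"dy":0,"dz":0,"wx":0,"wy":0,"wz":0,"hand":0},
    {"dx":0,"dy":0,"dz":0,"wx":0,"wy":0,"wz":0,"hand":0},
    {"dx":0,"dy":0,"dz":0,"wx":0,"wy":0,"wz":0,"hand":0},
    {"dx":0,"dy":0,"dz":0,"wx":0,"wy":0,"wz":0,"hand":0},
    {"dx":0,"dy":0,"dz":0,"wx":0,"wy":0,"wz":0,"hand":0}
  ]
}}

```text
time: 11.48
tool_pos: [0.3803, 0.2033, 0.0274]
orientation: [-0.614, -3.079, -0.0]
contact_force: [8.0, -9.4, 1.0]
opening: 0.0147
grasp_force: 60.6
```

>>> {"fn": "play_rows", "kwargs": {
  "steps": [
    {"dx":0,"dy":0,"dz":0,"wx":0,"wy":0,"wz":0,"hand":0},
    {"dx":0,"dy":0,"dz":0,"wx":0,"wy":0,"wz":0,"hand":0},
    {"dx":0,"dy":0,"dz":0,"wx":0,"wy":0,"wz":0,"hand":0},
    {"dx":0,"dy":0,"dz":0,"wx":0,"wy":0,"wz":0,"hand":0},
    {"dx":0,"dy":0,"dz":0,"wx":0,"wy":0,"wz":0,"hand":0},
    {"dx":0,"dy":0,"dz":0,"wx":0,"wy":0,"wz":0,"hand":0},
    {"dx":0,"dy":0,"dz":0,"wx":0,"wy":0,"wz":0,"hand":0},
    {"dx":0,"dy":0,"dz":0,"wx":0,"wy":0,"wz":0,"hand":0}
  ]
}}

```text
time: 12.15
tool_pos: [0.3803, 0.2033, 0.0274]
orientation: [-0.614, -3.079, -0.0]
contact_force: [8.7, -9.2, 2.2]
opening: 0.0149
grasp_force: 60.6
```

>>> {"fn": "play_rows", "kwargs": {
  "steps": [
    {"dx":0,"dy":0,"dz":0,"wx":0,"wy":0,"wz":0,"hand":0},
    {"dx":0,"dy":0,"dz":0,"wx":0,"wy":0,"wz":0,"hand":0},
    {"dx":0,"dy":0,"dz":0,"wx":0,"wy":0,"wz":0,"hand":0},
    {"dx":0,"dy":0,"dz":0,"wx":0,"wy":0,"wz":0,"hand":0},
    {"dx":0,"dy":0,"dz":0,"wx":0,"wy":0,"wz":0,"hand":0},
    {"dx":0,"dy":0,"dz":0,"wx":0,"wy":0,"wz":0,"hand":0},
    {"dx":0,"dy":0,"dz":0,"wx":0,"wy":0,"wz":0,"hand":0},
    {"dx":0,"dy":0,"dz":0,"wx":0,"wy":0,"wz":0,"hand":0}
  ]
}}

```text
time: 12.82
tool_pos: [0.3803, 0.2033, 0.0273]
orientation: [-0.614, -3.079, -0.0]
contact_force: [8.3, -9.8, 1.8]
opening: 0.0151
grasp_force: 60.6
```

```bash
python3 -c "
from h import *
jf();s=orange()
a=s['color'][198:240,178:258,::-1]
cv2.imwrite('pics/jig4.png',cv2.resize(a,None,fx=10,fy=10,interpolation=3))"
```

```text
t 12.82 jig mm [-2.18  0.42] z 27.35 Fjig [ -6.1 -11.4] Fz 1.8 yaw 1.177 tilt [-0.0016  0.0005] M [-1.56 -1.46  0.02]
orange 39 192 209 201.97 212.44
green 13 191 193 191.85 214.31
red 30 183 188 185.97 214.53
yellow 296 193 234 221.13 218.41
```

View pics/jig4.png

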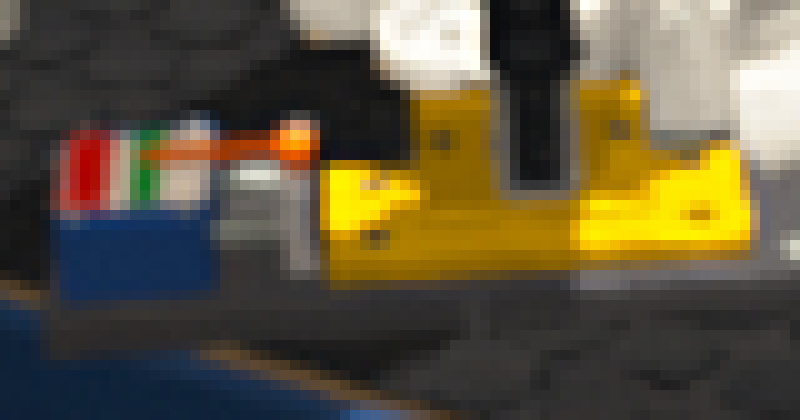

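The picture has not changed: the tip (140,155) is in mid green, the foot is flat, and the grip and push have been steady for 2.7 s.

```bash
python3 -c "
from workcell import *
print(hand_in())"
```

```text
the job is handed in; nothing more can be done
None
```

I handed the job in with the gripper still holding the bracket flat along the fence and the pointer in mid green, after a steady push of about 2.7 s; the hand-in gave no verdict.

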